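# Snap the lid home on a paint pot at the front of the carousel

## Robot

A 6-joint arm with a two-finger parallel gripper is mounted at the origin on the work surface. World frame = base frame: x ahead of the robot, y to its left, z up, the work surface at z = 0. Lengths are in m, angles in rad, forces in N, time in s.
With the tool pointing down it reaches from about 0.425 to 0.95 m from the base axis. Payload 3.5 kg.
Tool frame: the origin (TCP) lies between the finger pads; the fingertips stand 19 mm ahead of it and the grasp point (between the pads) is the TCP (ctrl.nose_length is the distance from the TCP to the fingertips, in m); z points along the fingers, y is the line along which they close (so a half turn about z gives the same grasp; the last joint's range is limited). The gripper opens to 85 mm and grips with 20 to 120 N. Pads are 22 mm wide; open, the fingers measure 114 mm over their backs; the gripper's body (76 mm by 85 mm) begins 54 mm behind the grasp point. The pads swing forward as they close: fully open they stand 13 mm farther back than shut.
Start: joints at [-1.433, 0.286, 1.577, -0, 1.279, -0.15], TCP at [0.192, -0.647, 0.25] pointing down, gripper open.
Joint ranges: [-2.77, 2.77], [-0.9, 2.22], [0.21, 2.48], [-1.53, 4.67], [0.24, 2.81], [-2.84, 2.84]. Speed limits (rad/s): [2.79, 2.79, 3.14, 3.14, 3.14, 3.14].

## Interface

Orientations are given as a unit quaternion [x, y, z, w].
In Python, from plant import ctrl gives the robot as it stands.
- The arm moves only by the tool apply_moves, never from a script. Its argument "series" is a list of rows, each a list of 6 numbers: the shift along the world's x, y, z scaled (see below), then the turn, a rotation vector about the world's x, y, z scaled (see below). A call has 1 to 20 rows; each row is the pose to reach, as a shift and turn from the pose commanded when the call began; what a row does not reach only later rows make up. The controller multiplies each number of a shift by 0.8 m and each number of a turn by 45 degrees. A row lasts 1/8 s, in which the tool goes at most 62.5 mm and 10.7 degrees, less where a joint would pass 70% of its speed; a pose out of reach is approached as far as the arm can. A call with a number of a shift or a turn outside -1 to 1 is refused whole. A call with a gripper value outside its range is refused whole. "jaw" is the opening, from 0 (shut) to 1 (fully open), set as the call begins (left out, the last holds). The fingers move at their own pace and stop on an object; "squeeze" is the grip in N (left out, the last holds). Time passes only in rows, so rows that repeat a pose let the fingers close. It gives the time, the measured TCP pose, the force, the opening and the grip force at its end, in the units of the state.
- ctrl.get_state(): the state, without advancing time (a new reading comes with each control period).
- ctrl.read_camera(name): name is "side" or "top" or "wrist"; returns the picture (420x560x3 uint8, red, green, blue); there is no depth.
- ctrl.get_calibration(name): a dict with "fx", "fy", "cx", "cy" (pixels), "xyz" and "orientation" of the camera in the world; the wrist camera has in their place "hand_eye" (4x4, takes a point from camera to tool coordinates, whose origin is the TCP and whose axes are the flange's). Camera axes: x right, y up, looking along -z (the intrinsics and any distortion apply to the point x, -y, -z); pixel columns grow to the right and rows downward; lengths in m; the calibration is good to about 2 mm. A picture is of the moment at which its call begins: read the wrist's pose just before it. get_calibration takes no time and is no camera call.
- ctrl.sign_off(): hands the job in; it is judged then, once.
Trained networks look in the newest picture that a camera, given by its name, has taken for a name from the list of things; names that differ only in an ending like _2 or _b are one class to them, and where a whole thing is asked for, a point or a joint stands for the part that bears it (a point fixed in the world has none). Each returns a list of dicts, best first, with "p" (0 to 1); they miss things now and then, are a little off and sometimes report something else, mostly with a low value. They report only what shows in the picture. A call takes as long as a camera call.
- ctrl.boxes_of(thing, camera): "xy" ([column, row] as shares, 0 to 1, of the picture: columns of its width, rows of its height, amid what is visible of it).
- ctrl.silhouettes(thing, camera): "pixels" (420x560 bool, what is visible of it) and "xy" ([column, row] as shares, 0 to 1, of the picture: columns of its width, rows of its height, amid what is visible of it).
The state is a dict: "time": time; "qpos": joint angles; "dq": joint speeds; "joint_efforts": joint torques, N m; "eef_pos": TCP position; "tcp_rot": TCP orientation; "contact_force": force on the tool from outside, world axes, zero at the start; "wrist_torque": the same for the moment, N m; "opening": opening from 0.0 (shut) to 1.0 (fully open); "finger_force": force on a finger pad.
Only numpy, scipy, OpenCV 4.12 (cv2) and the standard library are available. Lean on these libraries where they do the work, as an engineer would, in place of code of your own. Each camera call takes 0.05 s, during which the arm holds its last target. There are 200 camera calls.

## Task

One paint pot on the carousel has its lid still standing proud. Turn the carousel (there is a bar at its centre for that) until that pot clicks in at the pointer of the stand, then press its lid straight down with the wooden hand presser (not with the gripper) until it snaps home flush with the pot, and stand the presser upright back on its round cork rest. Leave the other lids shut and do not disturb the tape dispenser, the gold tin and the green bottle.

Things in the scene. Friction and masses are not known exactly. Their poses are not given: they have to be found in the camera images.
- stand: Fixed dark round stand; origin on the carousel's axis at table level. A flat bright pointer 34 mm wide reaches 229 mm from the axis along the stand's -x, robot side. On it turns a plywood disc 310 mm across, top at 50 mm, with six like white pots (86 mm across, 56 mm high, rims at 106 mm) 60 degrees apart on a circle of radius 100 mm; the proud pot is left or right neighbour of the front one.
- carousel (a joint): Angle of the carousel about the stand's vertical axis, rad, counter-clockwise from above positive, 0 at the start. It clicks into a notch at -1.047, 0 and 1.047; leaving or entering a notch takes about 0.1 N m and the detent pulls it in over the last few degrees. Stops at -1.3 and 1.3. A grip on the bar may slip a little: look that it went in.
- turn_bar (a point): Centre of the wooden bar that turns the carousel, on its axis 157.5 mm above the table. The bar is 90 mm long along this point's x, 16 mm wide along its y, 35 mm high (top at 175 mm), on a post 22 mm thick, well above the pots; it turns with the carousel.
- front_place (a point): Fixed point at the carousel's front place by the pointer: on the station circle, 100 mm from the stand's axis along the stand's -x, at the height of the pot rims (106 mm). The pot to be closed must come to stand with its axis here.
- loose_lid_top (a point): Centre of the flat top of the proud lid: loose, grey, round, 73 mm across, 18 mm high, 40 g. It lies on three spring catches in its pot's mouth, top about 10 mm above the rim, and travels with the pot. Pushed down 10 mm (about 7 to 10 N on the way) it passes the catches, which then hold it on the recess floor with its top level with the rim, 106 mm above the table.
- shut_lid_top (a point): Centre of the top of a like lid that is already snapped in, in the pot on the other side of the front pot; level with its rim. The other four pots have shut lids that cannot come off.
- presser_mid (a point): Half-way up the hand presser: a turned wooden tool 110 mm high, 0.25 kg, z up, symmetric about z. Flat round foot 54 mm across, 20 mm high, narrowing until 25 mm; above it a straight round handle 30 mm across up to its top. The underside lies 55 mm below this point. At the start it stands upright on its rest.
- rest_top (a point): Centre of the top face of the presser's fixed cork rest, a disc 110 mm across and 6 mm thick, on one side of the carousel.
- tape: Bystander: red tape dispenser lying on the table with a roll of tape, about 130 x 60 x 90 mm, on the other side of the carousel from the rest; origin at its underside.
- tin: Bystander: gold paint tin, 66 mm across, 115 mm high; origin at its underside.
- flask: Bystander: green bottle, 66 mm across, 200 mm high; origin at its underside.

How it is judged:
By the outcome, as a careful person would: the job done as asked, in the order asked, and still so for the second after the job is handed in, with the robot touching nothing.
It also fails if it takes over 72 s, if anything falls off the work surface, if the arm or the gripper's body presses on something with over 40 N, if the wrist force passes 120 N, or if a joint passes its speed limit or range.

## Working session

There is one attempt and no reset: what is moved stays moved. The work goes in short steps, Python scripts to look and compute and a tool call to move; the robot and the scene stay as the last step left them, time stands still between calls to the robot, and variables do not carry over. Pictures are saved under pics/ and viewed, at most 10 in all, crops included, and the job is handed in when it is done.

Besides the shell and the picture viewer there is one more tool, called after "Emit:" as name(argument=value, ...), one argument or row to a line, values as JSON. apply_moves: Moves the arm, as the interface text tells. Shifts and turns lie within -1 to 1; 1 stands for 0.8 m of shift or 45 degrees of turn. Its arguments: {"type":"object","properties":{"series":{"type":"array"},"jaw":{"type":"number"},"squeeze":{"type":"number"}},"required":["series"]}

```bash
ls; mkdir -p pics; cat > h.py <<'E'
import numpy as np,cv2
from scipy.spatial.transform import Rotation as R
from plant import ctrl
def cam(n):
    c=ctrl.get_calibration(n)
    K=np.array([[c['fx'],0,c['cx']],[0,c['fy'],c['cy']],[0,0,1.]])
    if 'hand_eye' in c:
        s=ctrl.get_state();T=np.eye(4);T[:3,:3]=R.from_quat(s['tcp_rot']).as_matrix();T[:3,3]=s['eef_pos'];T=T@np.array(c['hand_eye'])
        return K,T[:3,:3],T[:3,3],c
    return K,R.from_quat(c['orientation']).as_matrix(),np.array(c['xyz']),c
def ray(n,u,v,z):
    K,Rm,t,c=cam(n);d=Rm@np.array([(u-K[0,2])/K[0,0],-(v-K[1,2])/K[1,1],-1]);return t+d*(z-t[2])/d[2]
def proj(n,P):
    K,Rm,t,c=cam(n);q=(np.atleast_2d(P)-t)@Rm;return np.c_[K[0,2]-K[0,0]*q[:,0]/q[:,2],K[1,2]+K[1,1]*q[:,1]/q[:,2]]
def save(n,f):
    im=ctrl.read_camera(n);cv2.imwrite(f,im[:,:,::-1]);return im
E
python3 - <<'E'
from h import *
a=save('top','pics/top0.png');b=save('side','pics/side0.png')
cv2.imwrite('pics/both0.png',cv2.resize(np.vstack([a,b])[:,:,::-1],(400,600)))
for n in('top','side'):
    print(n,cam(n)[3])
    for t in('stand','turn_bar','loose_lid_top','shut_lid_top','presser_mid','rest_top','tape','tin','flask'):
        try:
            for d in ctrl.boxes_of(t,n)[:3]:
                u,v=d['xy'][0]*560,d['xy'][1]*420
                print(n,t,round(d['p'],2),round(u),round(v),[ray(n,u,v,z)[:2].round(3).tolist() for z in (0,.106,.175)])
        except Exception as e: print(t,e)
print(ctrl.get_state())
E
```

```text
pics
top {'fx': 482.17685467048483, 'fy': 482.17685467048483, 'cx': 279.07785513147695, 'cy': 212.3993214675477, 'xyz': array([ 0.36828963, -0.01654923,  1.09350545]), 'orientation': array([-0.07170866,  0.05586005,  0.71355792, -0.69467446])}
top stand 0.76 307 187 [[0.627, -0.06], [0.602, -0.056], [0.586, -0.053]]
top turn_bar 0.98 300 188 [[0.625, -0.045], [0.6, -0.042], [0.584, -0.04]]
top loose_lid_top 0.56 264 209 [[0.577, 0.039], [0.556, 0.034], [0.543, 0.03]]
top loose_lid_top 0.54 305 192 [[0.615, -0.056], [0.591, -0.052], [0.575, -0.049]]
top shut_lid_top 0.67 348 216 [[0.556, -0.152], [0.538, -0.139], [0.526, -0.131]]
top presser_mid 0.81 132 265 [[0.456, 0.345], [0.448, 0.31], [0.442, 0.287]]
top presser_mid 0.64 305 190 [[0.62, -0.056], [0.595, -0.053], [0.58, -0.05]]
top rest_top 0.92 146 264 [[0.457, 0.311], [0.448, 0.279], [0.443, 0.258]]
top rest_top 0.64 303 186 [[0.628, -0.051], [0.603, -0.048], [0.587, -0.046]]
top rest_top 0.46 428 251 [[0.469, -0.328], [0.46, -0.298], [0.453, -0.278]]
top tape 0.87 429 251 [[0.469, -0.33], [0.46, -0.299], [0.453, -0.279]]
top ti
[... 1359 characters left out ...]
]
{'time': 1.0, 'qpos': array([-1.43300911e+00,  2.86273394e-01,  1.57668591e+00,  1.36871002e-05,
        1.27861634e+00, -1.49992937e-01]), 'dq': array([-0.00175161, -0.0010716 , -0.00177735, -0.00181476, -0.00046091,
       -0.00043448]), 'joint_efforts': array([-3.52277939e-04, -4.05974793e+01, -2.92948794e+01, -2.36563064e-04,
        5.36172884e-04, -2.93219982e-07]), 'eef_pos': array([ 0.19161571, -0.64721925,  0.25035027]), 'tcp_rot': array([9.89665955e-01, 1.43392112e-01, 6.50147582e-06, 8.54855716e-06]), 'contact_force': array([-0.8718631 , -0.310671  , -0.99334277]), 'wrist_torque': array([ 0.03383994, -0.01880778, -0.00267626]), 'finger_force': 0.0, 'opening': 0.9997264737768652}
```

View pics/top0.png

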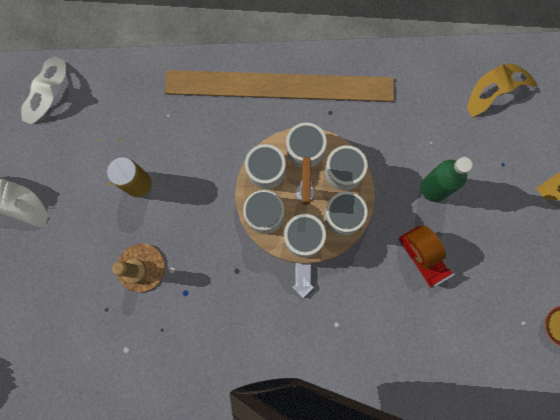

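View pics/side0.png

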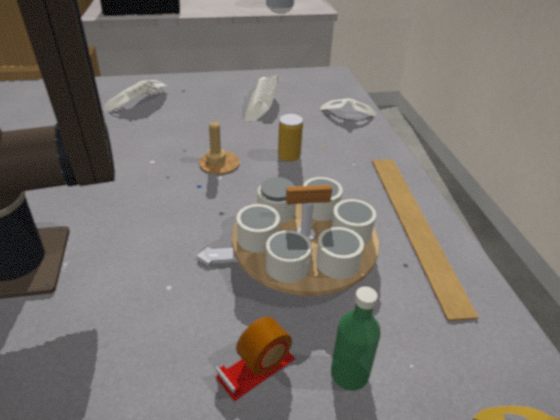

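The top picture shows the six pots around (305,190), the bar at (306,180), the pointer at (303,280), and the presser on its cork rest at (130,267). The proud lid is on the left pot at (264,209), which the side picture confirms at (278,185), so the carousel must turn by +60°. Next I'll fit the positions precisely.

```bash
cat >> h.py <<'E'
from scipy.optimize import minimize
def cyl(x,y,z0,z1,r0,r1=None):
    a=np.linspace(0,2*np.pi,40);r1=r1 or r0
    return np.vstack([np.c_[x+r0*np.cos(a),y+r0*np.sin(a),a*0+z0],np.c_[x+r1*np.cos(a),y+r1*np.sin(a),a*0+z1]])
def mask(n,parts):
    m=np.zeros((420,560),np.uint8)
    for P in parts: cv2.fillConvexPoly(m,cv2.convexHull((proj(n,P)*16).round().astype(np.int32)),1,shift=4)
    return m>0
def fit(sil,model,x0,step=.01):
    f=lambda p:-sum((mask(n,model(p))&s).sum()/(mask(n,model(p))|s).sum() for n,s in sil.items())/len(sil)
    x0=np.array(x0,float);S=np.vstack([x0]+[x0+step*e for e in np.eye(len(x0))])
    r=minimize(f,x0,method='Nelder-Mead',options=dict(initial_simplex=S,xatol=2e-4,fatol=1e-4));return r.x.round(4),-r.fun
def pres(p,z=.006): return [cyl(*p,z,z+.02,.027),cyl(*p,z+.02,z+.025,.027,.015),cyl(*p,z+.025,z+.11,.015)]
E
cat > m.py <<'E'
from h import *
ims={n:ctrl.read_camera(n) for n in('top','side')}
ps={n:ctrl.silhouettes('presser_mid',n)[0]['pixels'] for n in ims}
for k in(('top',),('side',),('top','side')): print('pres',k,fit({n:ps[n] for n in k},pres,[.45,.30]))
rs={n:ctrl.silhouettes('rest_top',n)[0]['pixels']|ps[n] for n in ims}
pp=fit(ps,pres,[.45,.3])[0]
print('rest',fit(rs,lambda p:[cyl(*p,0,.006,.055)]+pres(pp),[.45,.3]))
# lids
im=ims['top'];h=cv2.cvtColor(im,cv2.COLOR_RGB2HSV)
for c in[(306,146),(264,166),(347,167),(264,211),(347,213),(305,235)]:
    print(c,im[c[1],c[0]])
for n in ims:
    l=ctrl.silhouettes('turn_bar',n)[:2]
    for d in l: 
        ys,xs=np.nonzero(d['pixels']);print(n,'bar',round(d['p'],2),xs.min(),xs.max(),ys.min(),ys.max(),len(xs))
cv2.imwrite('pics/crop.png',cv2.resize(im[115:305,220:390,::-1],None,fx=3,fy=3,interpolation=2))
E
python3 m.py
```

```text
pres ('top',) (array([0.4416, 0.3324]), np.float64(0.8785714285714286))
pres ('side',) (array([0.4423, 0.3315]), np.float64(0.9078341013824884))
pres ('top', 'side') (array([0.4422, 0.3324]), np.float64(0.8880792073194539))
rest (array([0.4507, 0.3239]), np.float64(0.9374361576315814))
(306, 146) [91 97 99]
(264, 166) [92 98 99]
(347, 167) [95 99 98]
(264, 211) [ 92 101 100]
(347, 213) [65 67 67]
(305, 235) [ 91 100 100]
top bar 0.59 235 375 123 263 13442
side bar 0.8 232 379 177 295 12249
side bar 0.52 199 378 178 294 12556
```

View pics/crop.png

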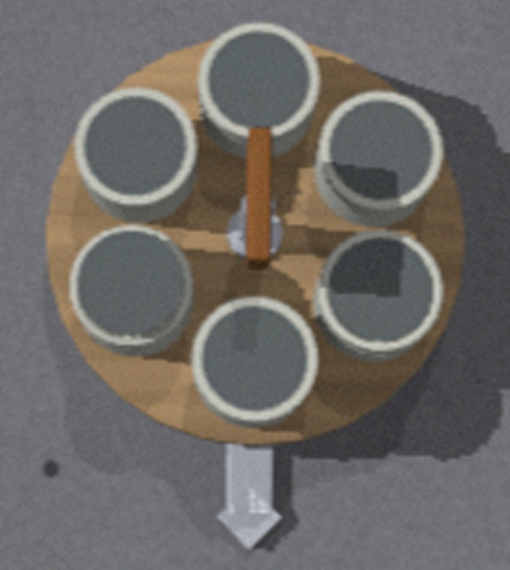

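The crop shows the left pot's lid at crop (132,288) hiding its near rim, so it is the proud one. I'll fit the carousel's axis and angle.

```bash
cat >> h.py <<'E'
def caro(p):
    x,y,th=p[0],p[1],p[2]*10
    c,s=np.cos(th),np.sin(th)
    b=np.array([[x+c*a-s*e,y+s*a+c*e,z] for a in(-.045,.045) for e in(-.008,.008) for z in(.14,.175)])
    return [cyl(x,y,.035,.05,.155),cyl(x,y,.05,.14,.011),b]+[cyl(x+.1*np.cos(th+k*np.pi/3),y+.1*np.sin(th+k*np.pi/3),.05,.106,.043) for k in range(6)]
E
cat > c.py <<'E'
from h import *
cs={}
L={}
for n in('top','side'):
    im=ctrl.read_camera(n);d=ctrl.silhouettes('turn_bar',n)[0];cs[n]=d['pixels']
    hsv=cv2.cvtColor(im,cv2.COLOR_RGB2HSV)
    wood=(hsv[...,0]>5)&(hsv[...,0]<18)&(hsv[...,1]>165)&cs[n]
    k,l,st,cc=cv2.connectedComponentsWithStats(wood.astype(np.uint8));i=1+st[1:,4].argmax()
    (u,v),wh,a=cv2.minAreaRect(np.argwhere(l==i)[:,::-1].astype(np.float32));print(n,'bar blob',st[i],(u,v),wh,a);L[n]=(cc[i],l==i)
for k in(('top',),('side',),('top','side')): print(k,fit({n:cs[n] for n in k},caro,[.60,-.045,.0],.01))
bar=lambda p:[caro(p)[2]]
for k in(('top',),('top','side')): print('baronly',fit({n:L[n][1] for n in k},bar,[.60,-.045,.0],.01))
E
python3 c.py
```

```text
top bar blob [303 176   7  17  49] (305.9139404296875, 183.9467315673828) (5.613215923309326, 16.20589828491211) 5.19442892074585
side bar blob [288 186  42  17 324] (308.5162353515625, 194.28475952148438) (14.319499015808105, 41.73192596435547) 86.72950744628906
('top',) (array([ 0.6021, -0.054 ,  0.0041]), np.float64(0.8558704979846574))Traceback (most recent call last):
  File "c.py", line 10, in <module>
    for k in(('top',),('side',),('top','side')): print(k,fit({n:cs[n] for n in k},caro,[.60,-.045,.0],.01))
                                                         ~~~^^^^^^^^^^^^^^^^^^^^^^^^^^^^^^^^^^^^^^^^^^^^^^
  File "h.py", line 28, in fit
    r=minimize(f,x0,method='Nelder-Mead',options=dict(initial_simplex=S,xatol=2e-4,fatol=1e-4));return r.x.round(4),-r.fun
    res = _minimize_neldermead(fun, x0, args, callback, bounds=bounds,
                               **options)
    fxr = func(xr)
    fx = function(np.copy(x), *(wrapper_args + args))
  File "h.py", line 26, in <lambda>
    f=lambda p:-sum((mask(n,model(p))&s).sum()/(mask(n,model(p))|s).sum() for n,s in sil.items())/len(sil)
                ~~~^^^^^^^^^^^^^^^^^^^^^^^^^^^^^^^^^^^^^^^^^^^^^^^^^^^^^^^^^^^^^^^^^^^^^^^^^^^^^^
  File "h.py", line 26, in <genexpr>
    f=lambda p:-sum((mask(n,model(p))&s).sum()/(mask(n,model(p))|s).sum() for n,s in sil.items())/len(sil)
                                                ~~~~^^^^^^^^^^^^
  File "h.py", line 23, in mask
    for P in parts: cv2.fillConvexPoly(m,cv2.convexHull((proj(n,P)*16).round().astype(np.int32)),1,shift=4)
                                                         ~~~~^^^^^
  File "h.py", line 14, in proj
    K,Rm,t,c=cam(n);q=(np.atleast_2d(P)-t)@Rm;return np.c_[K[0,2]-K[0,0]*q[:,0]/q[:,2],K[1,2]+K[1,1]*q[:,1]/q[:,2]]
             ~~~^^^
  File "h.py", line 5, in cam
    c=ctrl.get_calibration(n)
ValueError: time passes only in moves, steps and waits
```

```bash
python3 - <<'E'
s=open('h.py').read()
s=s.replace("    c=ctrl.get_calibration(n)\n","    c=CAL.setdefault(n,None) or ctrl.get_calibration(n);CAL[n]=c\n").replace("def cam(","CAL={}\ndef cam(",1)
open('h.py','w').write(s)
E
cat > c.py <<'E'
from h import *
from scipy.optimize import least_squares
seg={}
for n in('top','side'):
    im=ctrl.read_camera(n); g=im.min(2)
    seg[n]=ctrl.silhouettes('turn_bar',n)[0]['pixels']
    w=((g>135)*255).astype(np.uint8)
    cs,hi=cv2.findContours(w,cv2.RETR_CCOMP,cv2.CHAIN_APPROX_NONE)
    for c,h in zip(cs,hi[0]):
        a=cv2.contourArea(c)
        if h[3]>=0 and 300<a<4000:
            e=cv2.fitEllipse(c);print(n,np.round(e[0],1),np.round(e[1],1),a,ray(n,*e[0],.106).round(4))
    h=cv2.cvtColor(im,cv2.COLOR_RGB2HSV)
    r=[(306,170),(306,190)] if n=='top' else [(308,194)]
    for u,v in r: print(n,'barhsv',h[v,u])
for k in(('top',),('side',),('top','side')): print(k,fit({n:seg[n] for n in k},caro,[.60,-.045,.0],.01))
E
python3 c.py
```

```text
top [304.4 234.1] [35.5 36. ] 1002.0 [ 0.5019 -0.0477  0.106 ]
top [264.6 163.2] [33.8 34.9] 925.5 [0.656  0.0316 0.106 ]
top barhsv [ 14 161 135]
top barhsv [ 13 176 129]
side [257.8 217.5] [20.9 33.7] 551.0 [ 0.5017 -0.0501  0.106 ]
side [354.6 211.9] [19.9 33.6] 523.0 [ 0.7011 -0.06    0.106 ]
side [211.8 160.2] [50.8 66.5] 1744.5 [0.4255 0.1722 0.106 ]
side [347.3 119.6] [20.9 55.4] 718.0 [0.8014 0.3251 0.106 ]
side [269.8 113.2] [17.  32.1] 364.5 [0.5996 0.3871 0.106 ]
side [140.5 104.1] [30.2 60.8] 1323.0 [0.2493 0.4851 0.106 ]
side barhsv [ 14 160  97]
('top',) (array([ 0.6011, -0.0539, -0.0022]), np.float64(0.8605981794538361))
('side',) (array([ 0.6032, -0.0514, -0.0053]), np.float64(0.8723404255319149))
('top', 'side') (array([ 0.6022, -0.0531, -0.0041]), np.float64(0.8655214510624194))
```

Emit:
apply_moves(
  series=[
    [0.512, 0.741, 0.02, 0, 0, -0.425],
    [0.512, 0.741, 0.02, 0, 0, -0.425],
    [0.512, 0.741, 0.02, 0, 0, -0.425],
    [0.512, 0.741, 0.02, 0, 0, -0.425],
    [0.512, 0.741, 0.02, 0, 0, -0.425],
    [0.512, 0.741, 0.02, 0, 0, -0.425],
    [0.512, 0.741, 0.02, 0, 0, -0.425],
    [0.512, 0.741, 0.02, 0, 0, -0.425],
    [0.512, 0.741, 0.02, 0, 0, -0.425],
    [0.512, 0.741, 0.02, 0, 0, -0.425],
    [0.512, 0.741, 0.02, 0, 0, -0.425],
    [0.512, 0.741, 0.02, 0, 0, -0.425],
    [0.512, 0.741, 0.02, 0, 0, -0.425],
    [0.512, 0.741, 0.02, 0, 0, -0.425],
    [0.512, 0.741, 0.02, 0, 0, -0.425],
  ],
  jaw=1,
)

```text
time: 3.68
eef_pos: [0.6007, -0.0555, 0.2663]
tcp_rot: [1.0, -0.024, -0.0, 0.0]
contact_force: [-0.4, 0.4, 0.5]
opening: 0.999
finger_force: 0.0
```

```bash
python3 - <<'E'
from h import *
s=ctrl.get_state();print(s['time'],s['eef_pos'],s['qpos'].round(3))
im=ctrl.read_camera('wrist')
K,Rm,t,c=cam('wrist');print(t,Rm.round(2))
# overlay model
o=im[:,:,::-1].copy()
p=[.6014,-.0545,-.0046]
P=caro(p)[2];top=P[P[:,2]>.17][[0,1,3,2]]
cv2.polylines(o,[proj('wrist',top).round().astype(int)],True,(0,0,255),1)
cv2.imwrite('pics/w1.png',o)
E
```

```text
3.675 [ 0.60072542 -0.05552606  0.26633261] [-0.26   0.118  1.743 -0.     1.281  1.358]
[ 0.67410734 -0.05997044  0.39081023] [[-0.05  0.96  0.29]
 [-1.   -0.05 -0.01]
 [ 0.   -0.29  0.96]]
```

View pics/w1.png

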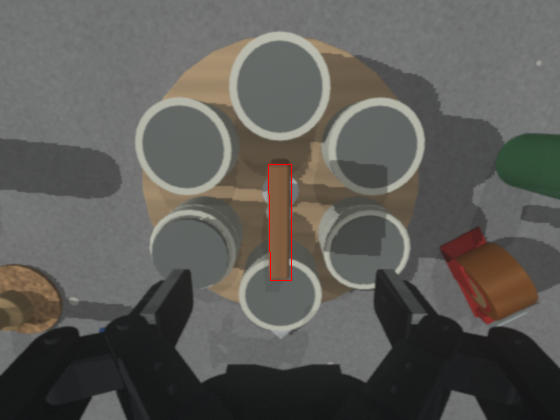

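The wrist view shows the bar from (280,165) to (280,280), inside the predicted outline. The proud lid is at (193,245). I'll go down and grip.

Emit:
apply_moves(
  series=[
    [0, 0, -0.06, 0, 0, 0],
    [0, 0, -0.11, 0, 0, 0],
    [0, 0, -0.135, 0, 0, 0],
    [0, 0, -0.135, 0, 0, 0],
    [0, 0, -0.135, 0, 0, 0],
  ],
)

```text
time: 4.35
eef_pos: [0.6024, -0.055, 0.1604]
tcp_rot: [1.0, -0.023, 0.002, 0.0]
contact_force: [-0.8, 0.2, 0.5]
opening: 1.0
finger_force: 0.0
```

Emit:
apply_moves(
  series=[
    [0, 0, 0, 0, 0, 0],
    [0, 0, 0, 0, 0, 0],
    [0, 0, 0, 0, 0, 0],
    [0, 0, 0, 0, 0, 0],
    [0, 0, 0, 0, 0, 0],
    [0, 0, 0, 0, 0, 0],
  ],
  jaw=0,
  squeeze=50,
)

```text
time: 5.1
eef_pos: [0.6015, -0.0523, 0.1592]
tcp_rot: [1.0, -0.023, 0.0, -0.002]
contact_force: [-0.1, 7.2, 3.1]
opening: 0.174
finger_force: 64.0
```

Emit:
apply_moves(
  series=[
    [0, 0.002, 0, 0, 0, 0.11],
    [0, 0.002, 0, 0, 0, 0.22],
    [0, 0.002, 0, 0, 0, 0.33],
    [0, 0.002, 0, 0, 0, 0.44],
    [0, 0.002, 0, 0, 0, 0.55],
    [0, 0.002, 0, 0, 0, 0.667],
    [0, 0.002, 0, 0, 0, 0.667],
  ],
)

```text
time: 5.98
eef_pos: [0.6016, -0.0525, 0.1592]
tcp_rot: [0.972, 0.236, 0.001, -0.0]
contact_force: [-0.8, 2.3, 3.5]
opening: 0.181
finger_force: 64.0
```

Emit:
apply_moves(
  series=[
    [0, 0, 0, 0, 0, 0.11],
    [0, 0, 0, 0, 0, 0.22],
    [0, 0, 0, 0, 0, 0.33],
    [0, 0, 0, 0, 0, 0.44],
    [0, 0, 0, 0, 0, 0.55],
    [0, 0, 0, 0, 0, 0.667],
    [0, 0, 0, 0, 0, 0.667],
    [0, 0, 0, 0, 0, 0.667],
  ],
)

```text
time: 6.98
eef_pos: [0.6017, -0.0527, 0.1591]
tcp_rot: [0.878, 0.479, 0.001, 0.0]
contact_force: [0.2, 1.9, 5.5]
opening: 0.176
finger_force: 64.2
```

```bash
python3 - <<'E'
from h import *
s=ctrl.get_state();print(s['wrist_torque'],s['contact_force'],s['opening'],R.from_quat(s['tcp_rot']).as_matrix()[:,0])
for n in('top','side'):
    im=ctrl.read_camera(n); g=im.min(2)
    w=((g>135)*255).astype(np.uint8)
    cs,hi=cv2.findContours(w,cv2.RETR_CCOMP,cv2.CHAIN_APPROX_NONE)
    for c,h in zip(cs,hi[0]):
        a=cv2.contourArea(c)
        if h[3]>=0 and 300<a<1500:
            e=cv2.fitEllipse(c);print(n,np.round(e[0],1),a,ray(n,*e[0],.106).round(4))
    if n=='side': cv2.imwrite('pics/s2.png',im[:,:,::-1])
E
```

```text
[ 0.33749859  0.15703256 -0.06344803] [0.17259761 1.92555298 5.54767986] 0.17635724261906477 [0.54082689 0.84113342 0.00091929]
side [297.  247.5] 416.0 [ 0.5616 -0.1473  0.106 ]
side [341.8 242.7] 643.0 [ 0.6488 -0.1464  0.106 ]
side [141.  105.8] 1035.0 [0.2512 0.4744 0.106 ]
side [355.7 212. ] 477.5 [ 0.7033 -0.0606  0.106 ]
```

View pics/s2.png

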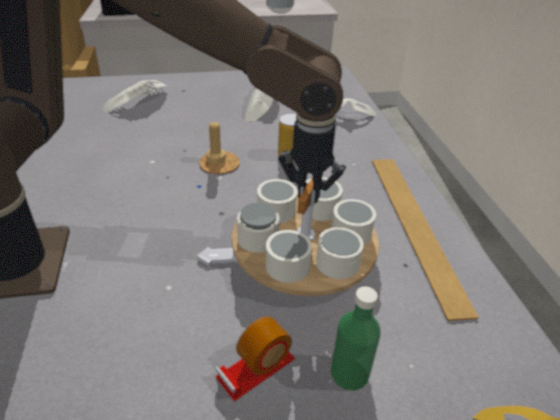

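The side picture shows the proud pot at the front by the pointer, at (258,220). I'll release, rise and check.

Emit:
apply_moves(
  series=[
    [0, 0, 0, 0, 0, 0],
    [0, 0, 0, 0, 0, 0],
    [0, 0, 0, 0, 0, 0],
    [0, 0, 0, 0, 0, 0],
    [0, 0, 0.06, 0, 0, 0],
    [0, 0, 0.13, 0, 0, 0],
    [0, 0, 0.17, 0, 0, 0],
    [0, 0, 0.17, 0, 0, 0],
    [0, 0, 0.17, 0, 0, 0],
  ],
  jaw=1,
)

```text
time: 8.2
eef_pos: [0.6006, -0.0527, 0.2927]
tcp_rot: [0.877, 0.48, -0.001, -0.001]
contact_force: [-0.2, 0.3, -0.1]
opening: 0.998
finger_force: 0.0
```

```bash
cat > w.py <<'E'
from h import *
s=ctrl.get_state();print(s['time'],s['eef_pos'],s['qpos'].round(3))
im=ctrl.read_camera('wrist');g=im.min(2);pts=[]
w=((g>130)*255).astype(np.uint8)
cs,hi=cv2.findContours(w,cv2.RETR_CCOMP,cv2.CHAIN_APPROX_NONE)
for c,h in zip(cs,hi[0]):
    if h[3]>=0 and 1500<cv2.contourArea(c)<15000:
        e=cv2.fitEllipse(c);q=ray('wrist',*e[0],.106);d=q-[.6017,-.0535,.106];print(np.round(e[0]),np.round(e[1]),q.round(4),np.hypot(*d[:2]).round(4),np.degrees(np.arctan2(d[1],d[0])).round(1))
o=im[:,:,::-1].copy()
P=caro([.6017,-.0535,(-.046+1.047)/10])[2];top=P[P[:,2]>.17][[0,1,3,2]]
cv2.polylines(o,[proj('wrist',top).round().astype(int)],True,(0,0,255),1)
cv2.imwrite('pics/w2.png',o)
E
python3 w.py
```

```text
8.2 [ 0.60056712 -0.05267452  0.29269457] [-0.256  0.1    1.714 -0.     1.33   0.314]
[373. 145.] [73. 80.] [ 0.7013 -0.0569  0.106 ] 0.0997 -2.0
[196. 144.] [73. 80.] [0.5557 0.0369 0.106 ] 0.1014 117.0
[285.  89.] [79. 85.] [0.6556 0.0321 0.106 ] 0.1012 57.8
```

View pics/w2.png

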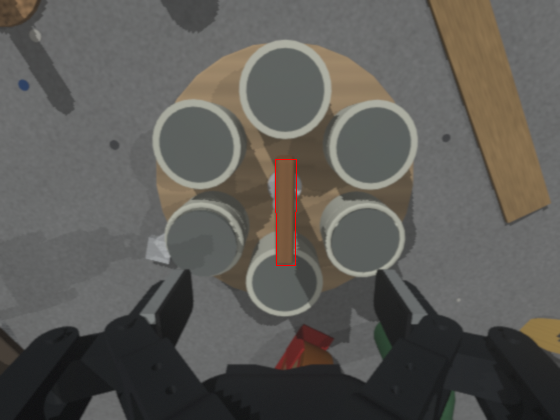

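The wrist view shows the carousel in its notch, with the bar inside the predicted outline at (285,212) and the pots at angles offset by −2.4° as before. The proud lid is at (203,240). Front place comes out at about (0.502, −0.049). Next is the presser.

Emit:
apply_moves(
  series=[
    [-0.199, 0.481, 0, 0, 0, -1],
    [-0.199, 0.481, 0, 0, 0, -1],
    [-0.199, 0.481, 0, 0, 0, -1],
    [-0.199, 0.481, 0, 0, 0, -1],
    [-0.199, 0.481, 0, 0, 0, -1],
    [-0.199, 0.481, 0, 0, 0, -1],
    [-0.199, 0.481, 0, 0, 0, -1],
    [-0.199, 0.481, 0, 0, 0, -1],
    [-0.199, 0.481, 0, 0, 0, -1],
    [-0.199, 0.481, 0, 0, 0, -1],
    [-0.199, 0.481, 0, 0, 0, -1],
  ],
)

```text
time: 9.62
eef_pos: [0.4426, 0.3309, 0.294]
tcp_rot: [0.994, 0.107, -0.0, 0.0]
contact_force: [0.2, -0.1, -0.6]
opening: 0.997
finger_force: 0.0
```

```bash
python3 - <<'E'
from h import *
s=ctrl.get_state();print(s['time'],s['eef_pos'],s['qpos'].round(3),s['tcp_rot'])
im=ctrl.read_camera('wrist')
sil=ctrl.silhouettes('presser_mid','wrist');rs=ctrl.silhouettes('rest_top','wrist')
pp,f=fit({'wrist':sil[0]['pixels']},pres,[.442,.332]);print('pres',sil[0]['p'],pp,f)
print('rest',rs[0]['p'],fit({'wrist':rs[0]['pixels']|sil[0]['pixels']},lambda p:[cyl(*p,0,.006,.055)]+pres(pp),[.447,.327]))
o=im[:,:,::-1].copy()
for P in pres([.442,.332])+[cyl(.4507,.3239,.006,.0061,.055)]: cv2.polylines(o,[cv2.convexHull(proj('wrist',P).round().astype(np.int32))],True,(0,0,255),1)
cv2.imwrite('pics/w3.png',o)
E
```

```text
9.625 [0.44263079 0.33089133 0.29404939] [ 0.458 -0.016  1.832 -0.     1.326  1.815] [ 9.94269228e-01  1.06904884e-01 -1.82354277e-04  1.18443582e-04]
pres 0.66 [0.4428 0.3327] 0.9273239436619718Traceback (most recent call last):
  File "<stdin>", line 6, in <module>
IndexError: list index out of range
```

Emit:
apply_moves(
  series=[
    [0.001, 0.001, -0.07, 0, 0, 0],
    [0.001, 0.001, -0.14, 0, 0, 0],
    [0.001, 0.001, -0.2, 0, 0, 0],
    [0.001, 0.001, -0.24, 0, 0, 0],
    [0.001, 0.001, -0.254, 0, 0, 0],
    [0.001, 0.001, -0.254, 0, 0, 0],
    [0.001, 0.001, -0.254, 0, 0, 0],
  ],
)

```text
time: 10.65
eef_pos: [0.4441, 0.3334, 0.0931]
tcp_rot: [0.994, 0.108, 0.002, -0.001]
contact_force: [0.1, 0.3, -0.0]
opening: 1.002
finger_force: 0.0
```

Emit:
apply_moves(
  series=[
    [0, 0, 0, 0, 0, 0],
    [0, 0, 0, 0, 0, 0],
    [0, 0, 0, 0, 0, 0],
    [0, 0, 0, 0, 0, 0],
    [0, 0, 0, 0, 0, 0],
    [0, 0, 0, 0, 0, 0],
    [0, 0, 0, 0, 0, 0],
  ],
  jaw=0,
  squeeze=60,
)

```text
time: 11.52
eef_pos: [0.4431, 0.333, 0.0916]
tcp_rot: [0.994, 0.108, 0.0, -0.0]
contact_force: [-1.3, 0.9, 3.2]
opening: 0.34
finger_force: 58.8
```

Emit:
apply_moves(
  series=[
    [0, 0, 0.02, 0, 0, 0],
    [0, 0, 0.07, 0, 0, 0],
    [0, 0, 0.14, 0, 0, 0],
    [0, 0, 0.2, 0, 0, 0],
    [0, 0, 0.2, 0, 0, 0],
    [0.007, -0.047, 0.2, 0, 0, 0],
    [0.017, -0.11, 0.2, 0, 0, 0],
    [0.027, -0.175, 0.2, 0, 0, 0],
    [0.037, -0.24, 0.2, 0, 0, 0],
    [0.047, -0.305, 0.2, 0, 0, 0],
    [0.057, -0.37, 0.2, 0, 0, 0],
    [0.067, -0.43, 0.2, 0, 0, 0],
    [0.072, -0.465, 0.2, 0, 0, 0],
    [0.074, -0.477, 0.2, 0, 0, 0],
    [0.074, -0.477, 0.2, 0, 0, 0],
    [0.074, -0.477, 0.2, 0, 0, 0],
  ],
)

```text
time: 13.52
eef_pos: [0.5016, -0.0477, 0.2506]
tcp_rot: [0.994, 0.109, -0.0, -0.0]
contact_force: [0.1, 0.2, -2.3]
opening: 0.338
finger_force: 59.9
```

```bash
python3 - <<'E'
from h import *
s=ctrl.get_state();print(s['time'],s['eef_pos'],s['contact_force'],s['opening'])
x,y,z=s['eef_pos'];O=[]
for n in('top','side'):
    im=ctrl.read_camera(n);o=im[:,:,::-1].copy()
    d=ctrl.silhouettes('presser_mid',n)
    if d: m=d[0]['pixels'];print(n,d[0]['p'],fit({n:m},lambda p:pres(p,z-.085)[:2],[x,y]))
    for P in [cyl(.5018,-.0488,.116,.1161,.0365),cyl(x,y,z-.085,z-.065,.027)]: cv2.polylines(o,[cv2.convexHull(proj(n,P).round().astype(np.int32))],True,(0,0,255),1)
    u,v=proj(n,[.5,-.05,.13])[0].astype(int);O.append(cv2.resize(o[v-70:v+70,u-70:u+70],(400,400),interpolation=2))
cv2.imwrite('pics/p4.png',np.hstack(O))
E
```

```text
13.525 [ 0.50161919 -0.04766563  0.25057071] [ 0.1258206   0.19243859 -2.27879458] 0.3376517446011027
top 0.64 (array([ 0.5016, -0.0477]), np.float64(0.0))
side 0.7 (array([ 0.5036, -0.0428]), np.float64(0.7083333333333334))
```

View pics/p4.png

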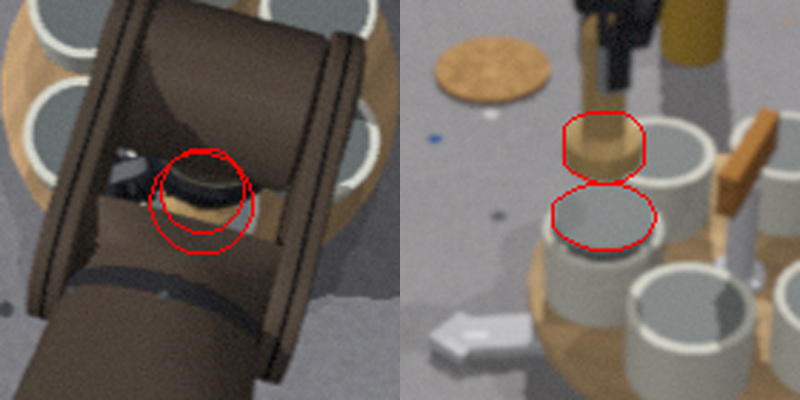

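The foot is centred over the proud lid in the side crop: lid outline at (603,217), foot at (603,150). I'll go down and press.

Emit:
apply_moves(
  series=[
    [0, -0.001, -0.03, 0, 0, 0],
    [0, -0.001, -0.05, 0, 0, 0],
    [0, -0.001, -0.056, 0, 0, 0],
    [0, -0.001, -0.058, 0, 0, 0],
    [0, -0.001, -0.06, 0, 0, 0],
    [0, -0.001, -0.062, 0, 0, 0],
    [0, -0.001, -0.064, 0, 0, 0],
    [0, -0.001, -0.066, 0, 0, 0],
    [0, -0.001, -0.068, 0, 0, 0],
    [0, -0.001, -0.07, 0, 0, 0],
    [0, -0.001, -0.072, 0, 0, 0],
    [0, -0.001, -0.074, 0, 0, 0],
    [0, -0.001, -0.074, 0, 0, 0],
  ],
)

```text
time: 15.35
eef_pos: [0.5018, -0.0496, 0.1916]
tcp_rot: [0.994, 0.108, -0.0, -0.0]
contact_force: [-0.3, 0.3, 0.8]
opening: 0.338
finger_force: 60.0
```

Emit:
apply_moves(
  series=[
    [0, 0, -0.002, 0, 0, 0],
    [0, 0, -0.003, 0, 0, 0],
    [0, 0, -0.003, 0, 0, 0],
    [0, 0, -0.003, 0, 0, 0],
  ],
)

```text
time: 15.85
eef_pos: [0.5022, -0.0496, 0.1915]
tcp_rot: [0.994, 0.108, -0.0, 0.0]
contact_force: [-4.4, 0.7, 9.1]
opening: 0.337
finger_force: 60.7
```

Emit:
apply_moves(
  series=[
    [0, 0, -0.002, 0, 0, 0],
    [0, 0, -0.004, 0, 0, 0],
    [0, 0, -0.004, 0, 0, 0],
  ],
)

```text
time: 16.23
eef_pos: [0.5026, -0.0496, 0.1915]
tcp_rot: [0.994, 0.108, -0.0, 0.0]
contact_force: [-9.8, 3.7, 22.0]
opening: 0.334
finger_force: 62.2
```

Emit:
apply_moves(
  series=[
    [0, 0, 0.02, 0, 0, 0],
    [0, 0, 0.05, 0, 0, 0],
    [0, 0, 0.08, 0, 0, 0],
    [0, 0, 0.084, 0, 0, 0],
    [0, 0, 0.084, 0, 0, 0],
  ],
)

```text
time: 16.85
eef_pos: [0.5016, -0.0495, 0.2524]
tcp_rot: [0.994, 0.108, -0.001, -0.0]
contact_force: [-0.0, -0.2, -1.4]
opening: 0.339
finger_force: 60.1
```

```bash
python3 - <<'E'
from h import *
s=ctrl.get_state();print(s['time'],s['eef_pos'],s['contact_force'],s['opening'],s['tcp_rot'])
im=ctrl.read_camera('side')
rs={n:None for n in('side','top')};ctrl.read_camera('top')
for n in rs:
    d=ctrl.silhouettes('rest_top',n);m=[k for k in d if abs(k['xy'][0]-(.4 if n=='side' else .26))<.04]
    print(n,[(k['p'],k['xy']) for k in d]); rs[n]=m[0]['pixels'] if m else None
    if m: print('rest',n,fit({n:rs[n]},lambda p:[cyl(*p,0,.006,.055)],[.45,.325]))
o=im[:,:,::-1]
cv2.imwrite('pics/p5.png',cv2.resize(o[140:280,180:340],None,fx=4,fy=4,interpolation=2))
E
```

```text
16.85 [ 0.50159171 -0.04952925  0.25242432] [-0.02236066 -0.20120787 -1.44623449] 0.33900118189589756 [ 9.94160379e-01  1.07910425e-01 -6.39476312e-04 -2.69695694e-04]
side [(0.86, [0.3911, 0.3838])]
rest side (array([0.4507, 0.3203]), np.float64(0.9627851140456183))
top [(0.97, [0.2473, 0.6336])]
rest top (array([0.4495, 0.3216]), np.float64(0.9448453608247422))
```

View pics/p5.png

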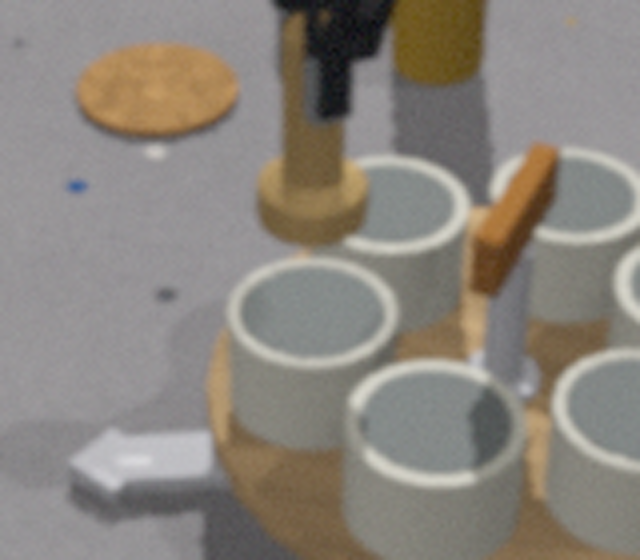

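The picture shows the lid at the front pot (312,310) sitting flush inside its rim, like the others. The rest is at (0.450, 0.321). I'll return the presser.

Emit:
apply_moves(
  series=[
    [-0.003, 0.02, 0.01, 0, 0, 0],
    [-0.01, 0.07, 0.01, 0, 0, 0],
    [-0.019, 0.135, 0.01, 0, 0, 0],
    [-0.028, 0.2, 0.01, 0, 0, 0],
    [-0.037, 0.265, 0.01, 0, 0, 0],
    [-0.046, 0.33, 0.01, 0, 0, 0],
    [-0.055, 0.395, 0.01, 0, 0, 0],
    [-0.062, 0.445, 0.01, 0, 0, 0],
    [-0.0646, 0.464, 0.01, 0, 0, 0],
    [-0.0646, 0.464, -0.02, 0, 0, 0],
    [-0.0646, 0.464, -0.08, 0, 0, 0],
    [-0.0646, 0.464, -0.14, 0, 0, 0],
    [-0.0646, 0.464, -0.175, 0, 0, 0],
    [-0.0646, 0.464, -0.19, 0, 0, 0],
    [-0.0646, 0.464, -0.196, 0, 0, 0],
    [-0.0646, 0.464, -0.196, 0, 0, 0],
    [-0.0646, 0.464, -0.196, 0, 0, 0],
  ],
)

```text
time: 19.18
eef_pos: [0.4513, 0.322, 0.0983]
tcp_rot: [0.994, 0.108, 0.001, -0.0]
contact_force: [0.2, 0.8, -1.5]
opening: 0.34
finger_force: 59.9
```

Foot is about 6 mm above the cork, so I'll lower it gently to contact.

Emit:
apply_moves(
  series=[
    [0, 0, -0.003, 0, 0, 0],
    [0, 0, -0.005, 0, 0, 0],
    [0, 0, -0.006, 0, 0, 0],
    [0, 0, -0.007, 0, 0, 0],
    [0, 0, -0.007, 0, 0, 0],
    [0, 0, -0.007, 0, 0, 0],
  ],
)

```text
time: 19.92
eef_pos: [0.4504, 0.3217, 0.0916]
tcp_rot: [0.994, 0.108, 0.0, -0.0]
contact_force: [-1.2, -0.8, 2.5]
opening: 0.338
finger_force: 60.4
```

Contact. I'll release, let it settle, rise and move clear.

Emit:
apply_moves(
  series=[
    [0, 0, 0, 0, 0, 0],
    [0, 0, 0, 0, 0, 0],
    [0, 0, 0, 0, 0, 0],
    [0, 0, 0, 0, 0, 0],
    [0, 0, 0, 0, 0, 0],
    [0, 0, 0.03, 0, 0, 0],
    [0, 0, 0.09, 0, 0, 0],
    [0, 0, 0.16, 0, 0, 0],
    [0, 0, 0.22, 0, 0, 0],
    [0, 0, 0.25, 0, 0, 0],
    [0, 0, 0.25, 0, 0, 0],
    [0, 0, 0.25, 0, 0, 0],
  ],
  jaw=1,
)

```text
time: 21.42
eef_pos: [0.4497, 0.3213, 0.2893]
tcp_rot: [0.994, 0.108, -0.001, 0.0]
contact_force: [-0.4, -0.0, 0.1]
opening: 1.006
finger_force: 0.0
```

```bash
python3 - <<'E'
from h import *
s=ctrl.get_state();print(s['time'],s['eef_pos'],s['contact_force'])
a=ctrl.read_camera('side');b=ctrl.read_camera('top')
d=ctrl.silhouettes('presser_mid','side');print([(k['p'],k['xy']) for k in d[:2]],fit({'side':d[0]['pixels']},pres,[.45,.321]))
cv2.imwrite('pics/f.png',np.hstack([cv2.resize(a,(400,300)),cv2.resize(b,(400,300))])[:,:,::-1])
E
```

```text
21.425 [0.44968544 0.32126393 0.28931214] [-0.36970695 -0.03152545  0.10797613]
[(0.63, [0.3873, 0.3629]), (0.34, [0.5468, 0.5714])] (array([0.4509, 0.3208]), np.float64(0.9072948328267477))
```

View pics/f.png

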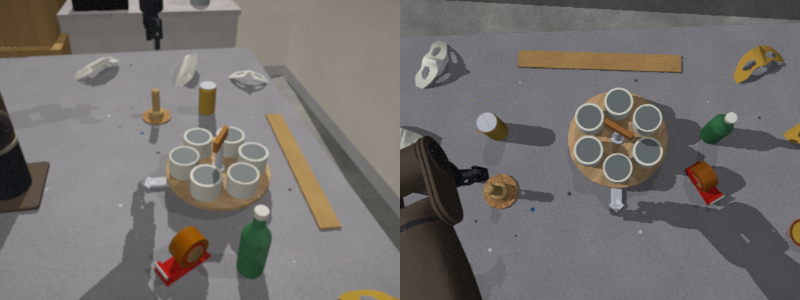

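The presser stands upright at the centre of its rest (155,108 in the left half). All the lids are flush, the bystanders haven't moved, and the arm is clear.

```bash
python3 -c "
from plant import ctrl
print(ctrl.sign_off())"
```

```text
the job is handed in; nothing more can be done
None
```

The proud pot was turned into the pointer notch, its lid was pressed flush with the presser, the presser is upright on its cork rest, and the job was handed in at about 21 s of the 72 s allowed; no verdict was returned.

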